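# Lock the child-safe cap on the tablet tub

## Robot

A 6-joint arm with a two-finger parallel gripper is mounted at the origin on the work surface. World frame = base frame: x ahead of the robot, y to its left, z up, the work surface at z = 0. Lengths are in m, angles in rad, forces in N, time in s.
With the tool pointing down it reaches from about 0.325 to 1 m from the base axis. Payload 5.1 kg.
Tool frame: the origin (TCP) lies on the centre line of the jaws, within the pads' length; the fingertips stand 17 mm ahead of it and the grasp point (between the pads) lies 2 mm behind it; z points along the fingers, y is the line along which they close (so a half turn about z gives the same grasp; the last joint's range is limited). The gripper opens to 85 mm and grips with 20 to 120 N. Pads are 22 mm wide; open, the fingers measure 114 mm over their backs; the gripper's body (76 mm by 85 mm) begins 54 mm behind the grasp point. The pads swing forward as they close: fully open they stand 13 mm farther back than shut.
Start: joints at [-1.266, 0.124, 1.65, -0, 1.367, -0.083], TCP at [0.246, -0.602, 0.248] pointing down, gripper open.
Joint ranges: [-2.61, 2.61], [-1.02, 2.33], [0.03, 2.71], [-1.35, 4.49], [0.32, 2.68], [-2.91, 2.91]. Speed limits (rad/s): [2.57, 2.57, 3.14, 3.14, 3.14, 3.14].

## Interface

Orientations are given as a unit quaternion [w, x, y, z].
In Python, from bench import monitor, viewer, job gives the robot as it stands.
- The arm moves only by the tool servo_tool, never from a script. Its argument "commands" is a list of rows, each an object with "offset": the shift along the tool's x, y, z in m, a list of three; "rot": the turn, a rotation vector about the tool's x, y, z in degrees, a list of three. In form: [{"offset": [dx, dy, dz], "rot": [wx, wy, wz]}, ...]. A call has 1 to 20 rows; each row shifts and turns the commanded pose from where the row before left it, along the tool's axes as they then stand; what a row does not reach is not made up. A row lasts 1/8 s, in which the tool goes at most 62.5 mm and 10.7 degrees, less where a joint would pass 70% of its speed; a pose out of reach is approached as far as the arm can. A call with a gripper value outside its range is refused whole. "fingers" is the finger opening in m, from 0 to 0.0854, set as the call begins (left out, the last holds). The fingers move at their own pace and stop on an object; the grip force is fixed at half the most. Time passes only in rows, so rows that do not move let the fingers close. It gives the time, the measured TCP pose, the force, the opening and the grip force at its end, in the units of the state.
- monitor.sense(): the state, without advancing time (a new reading comes with each control period).
- viewer.read_camera(name): name is "side" or "top" or "wrist"; returns a dict with "color" (384x512x3 uint8, red, green, blue), "fx", "fy", "cx", "cy" (pixels), "k1" (the pictures are not rectified: a ray, as slopes to the right and down, at radius r is drawn at 1 + k1 r^2 times it, then the intrinsics apply), "R" (3x3) and "t" (3): a world point X has camera coordinates R X + t. Camera axes: x right, y down, z forward; pixel columns grow to the right and rows downward; lengths in m; the calibration is good to about 2 mm. A picture is of the moment at which its call begins. There is no depth.
- job.finish_job(): hands the job in; it is judged then, once.
The state is a dict: "time_s": time; "q": joint angles; "qd": joint speeds; "joint_efforts": joint torques, N m; "eef_pos": TCP position; "ee_rot": TCP orientation; "ft_force": force on the tool from outside, world axes, zero at the start; "ft_torque": the same for the moment, N m; "opening": finger opening in m; "grasp_force": force on a finger pad.
Only numpy, scipy, OpenCV 4.12 (cv2) and the standard library are available. Lean on these libraries where they do the work, as an engineer would, in place of code of your own. Each camera call takes 0.05 s, during which the arm holds its last target. There are 200 camera calls.

## Task

Close the tub of cleaning tablets on the bakery counter with its child-safe cap, the loose round one with the finger bar: set it on the tub's neck so its two inner lugs find the gaps in the neck's ring, press it down against the sprung seal and twist it clockwise (seen from above) to the stop without forcing it, then let it spring up so that it is locked, and let go. Leave the other things on the counter where they are.

Things in the scene. Friction and masses are not known exactly. Their poses are not given: they have to be found in the camera images.
- cap: grey plastic child-safe cap, about 70 g, open side down: a ribbed round shell 62 mm across and 20 mm high (inside: 53 mm bore, 16 mm deep to a flat ceiling) with an upright finger bar on top. Origin: centre of its open lower rim, z up, x along the bar. Half a turn makes no difference. It starts on the counter on one side of the tub, the jar lid on the other.
- bar (a point): middle of the cap's finger bar, 34 mm above its rim. The bar is 50 mm long (along the cap's x), 14 mm wide (along y) and 28 mm high, from 20 to 48 mm above the rim: pinch it across its width
- cap_rim (a point): centre of the cap's rim (= the cap's origin). Two lugs stick inwards at the rim, at +x and -x under the ends of the bar, each 8 mm wide and 4 mm high (z = 0 to 4 mm), reaching in to 18.5 mm from the axis
- tub: square white plastic tub, 96 x 96 mm, in a steel caddy (plate 150 x 130 mm) bolted to the counter: it does not move. Origin: centre of the underside, z up. On its shoulder (z = 116 mm) stands a grey round neck 33 mm across, with a flat ring 48 mm across around it. Contact forces between cap and tub of over 60 N in all (pressing and twisting added up; 0.5 N m at the stop is plenty) break it
- mouth (a point): centre of the neck at the ring's top, 130 mm above the tub's origin; axes are the tub's. The ring has two gaps half a turn apart, 34 degrees wide each (lugs have 5 degrees of play each way). NOT MEASURED: the line of gaps is turned up to 0.6 rad either way from the tub's x axis; it stays put under load. Find it by eye or feel: cap resting on the ring at a few N, turned slowly until it drops
- under_ring (a point): centre of the ring's underside, 6 mm below its top. The lugs, once under it, turn clockwise seen from above: the underside has a notch 2.5 mm deep with its middle 52 degrees clockwise of each gap, and an end stop at its far end (reached after about 57 degrees). Eased off at the stop, the cap springs up 2.5 mm into the notches and is locked
- seal (a joint): sprung black seal disc, 26 mm across, in the neck: m pressed down, 0 (top 14 mm above the ring's top) to 0.010; 2.5 N at first touch plus 1100 N/m. Height of the cap's rim from the ring's top: 0 lugs lie on the ring, -2 mm dropped into the gaps and meeting the seal, -10 mm or lower lugs pass under the ring (11 N), -12 mm hard bottom, -7.5 mm locked (8.5 N)
- jar_lid: not the cap: a grey solid jar lid 64 mm across, with a small round knob, 32 mm high; origin at the centre of its underside; to be left alone
- syrup: bystander: amber bottle, 60 mm across, 190 mm high, origin at its foot
- mug: bystander: white mug, 82 mm across, 92 mm high, handle to its +y, origin at its foot
- brush: bystander: pastry brush lying on the counter, 210 mm long along its x axis
- bowl: bystander: blue bowl, 130 mm across, 50 mm high, origin at its foot
Mind the look-alikes: they are no part of the job. Leave any orange look-alike of the tub alone. What is shaped like the cap but blue is not meant.

How it is judged:
On the way:
1. the cap is on the neck and pressed down so that its lugs are below the ring (rim 9 mm or more below the ring's top) (horizontal distance between cap and mouth below 0.004 m and z of cap in the frame of mouth below -0.009 m), for 0.1 s.
At the end, for the whole second after the job is handed in: the cap sits locked on the tub's neck, released and at rest: its axis within 4 mm of the neck's, upright within 0.06 rad, its rim 6 to 8.8 mm below the ring's top (lugs sprung up into the notches; an unlocked cap stands higher, a half-turned one lower) (horizontal distance between cap and mouth below 0.004 m and z of cap in the frame of mouth between -0.0088 and -0.006 m and angle between cap's own z axis and vertical below 0.06 rad and linear speed of cap below 0.02 m/s and contact force between the fingers and cap below 0.1 N); the robot touches nothing.
It fails at once if the cap is forced: more than 60 N in all between cap and tub (contact force between cap and tub above 60 N).
It fails at once if another thing on the counter is moved by more than 30 mm (distance of any of jar_lid, syrup, mug, brush, bowl from where it was at the start of the episode above 0.03 m).
It also fails if it takes over 72 s, if anything falls off the work surface, if the arm or the gripper's body presses on something with over 40 N, if the wrist force passes 120 N, or if a joint passes its speed limit or range.

## Working session

There is one attempt and no reset: what is moved stays moved. The work goes in short steps, Python scripts to look and compute and a tool call to move; the robot and the scene stay as the last step left them, time stands still between calls to the robot, and variables do not carry over. Pictures are saved under pics/ and viewed, at most 10 in all, crops included, and the job is handed in when it is done.

Besides the shell and the picture viewer there is one more tool, called as name(argument=value, ...), one argument or row to a line, values as JSON. servo_tool: Moves the arm, as the interface text tells. Its arguments: {"type":"object","properties":{"commands":{"type":"array","items":{"type":"object","properties":{"offset":{"type":"array","items":{"type":"number"}},"rot":{"type":"array","items":{"type":"number"}}}}},"fingers":{"type":"number"}},"required":["commands"]}

```bash
ls; mkdir -p pics; cat > h.py <<'E'
import numpy as np, cv2, pickle
from bench import monitor, viewer, job
def cam(n):
    return viewer.read_camera(n)
def save(c,name): cv2.imwrite(f'pics/{name}.png',c['color'][:,:,::-1])
def ray(c,u,v):
    x=np.array([(u-c['cx'])/c['fx'],(v-c['cy'])/c['fy']]);s=x.copy()
    for _ in range(30): s=x/(1+c['k1']*(s@s))
    R=np.array(c['R']);return -R.T@np.array(c['t']),R.T@np.array([s[0],s[1],1])
def plane(c,u,v,z):
    o,d=ray(c,u,v);return o+d*(z-o[2])/d[2]
def proj(c,X):
    p=np.array(c['R'])@X+np.array(c['t']);s=p[:2]/p[2];s=s*(1+c['k1']*(s@s))
    return s*[c['fx'],c['fy']]+[c['cx'],c['cy']]
def tri(*cuv):
    A=np.zeros((3,3));b=np.zeros(3);L=[]
    for c,u,v in cuv:
        o,d=ray(c,u,v);d/=np.linalg.norm(d);P=np.eye(3)-np.outer(d,d);A+=P;b+=P@o;L.append((o,P))
    X=np.linalg.solve(A,b);return X,[round(float(np.linalg.norm(P@(X-o))),4) for o,P in L]
E
python3 - <<'E'
from h import *
C={n:cam(n) for n in('top','side','wrist')}
pickle.dump(C,open('c0.pkl','wb'))
a=cv2.hconcat([C['top']['color'],C['side']['color']])
for n in C: save(C[n],n+'0'); c=C[n];print(n,c['fx'],c['k1'],(-np.array(c['R']).T@np.array(c['t'])).round(3),np.array(c['R'])[2].round(2))
s=monitor.sense();print(s)
E
```

```text
pics
top 402.49992859236846 -0.014095665939104654 [0.426 0.051 1.212] [ 0.09  0.   -1.  ]
side 393.51451738493586 -0.10794265212185697 [0.068 0.629 0.943] [ 0.42 -0.49 -0.76]
wrist 321.93019312578804 0.005671198972745221 [ 0.313 -0.574  0.374] [-0.26 -0.1  -0.96]
{'time_s': 0.15, 'q': array([-1.26560120e+00,  1.24377221e-01,  1.65137475e+00,  3.41464980e-05,
        1.36749533e+00, -8.25972326e-02]), 'qd': array([-9.87069054e-04, -1.51972536e-03, -3.85145509e-03, -1.15504226e-03,
       -5.09769081e-05,  1.24984129e-05]), 'joint_efforts': array([ 9.47054514e-05, -4.24225688e+01, -3.66014028e+01, -1.13511044e-04,
        4.58972630e-03, -1.15298555e-06]), 'eef_pos': array([ 0.24564176, -0.60131132,  0.24731265]), 'ee_rot': array([-8.24060911e-04,  9.81261286e-01,  1.92680056e-01, -7.52748484e-05]), 'ft_force': array([0.35073705, 0.94917434, 0.34781671]), 'ft_torque': array([ 0.04498757, -0.04844609, -0.00785048]), 'grasp_force': 0.0, 'opening': 0.08577919004690208}
```

View pics/top0.png

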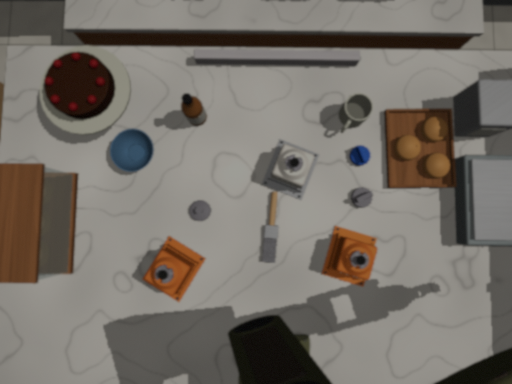

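View pics/side0.png

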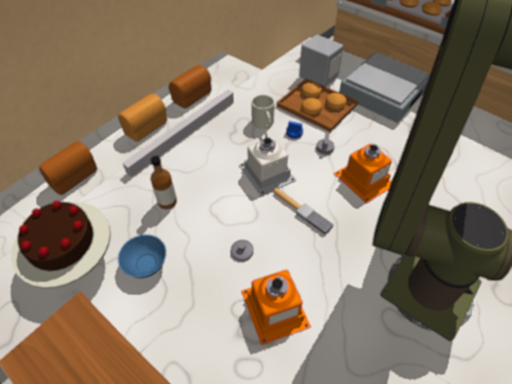

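The top view shows the white tub at (291,165) and orange look-alikes at (174,268) and (350,256). The blue look-alike cap is at (359,155). The grey candidates are (200,211) and (361,197), seen in the side view at (242,250) and (325,146). I'll enlarge both to see which has the bar.

```bash
python3 - <<'E'
from h import *
C=pickle.load(open('c0.pkl','rb'))
def crop(n,u,v,w=26): return cv2.resize(C[n]['color'][v-w:v+w,u-w:u+w,::-1],(260,260),interpolation=cv2.INTER_CUBIC)
m=cv2.vconcat([cv2.hconcat([crop('top',200,211),crop('top',361,197),crop('top',291,163)]),cv2.hconcat([crop('side',242,250),crop('side',325,146),crop('side',267,155)])])
cv2.imwrite('pics/crops.png',m)
t=C['top'];s=C['side']
print(plane(t,361,197,.02),plane(s,325,147,.02),plane(t,200,211,.02),plane(s,242,250,.02))
print(plane(t,293,163,.13),plane(s,267,146,.13))
E
```

```text
[ 0.50550549 -0.25571703  0.02      ] [ 0.49835618 -0.24266243  0.02      ] [0.45849674 0.22122594 0.02      ] [0.45275578 0.23372277 0.02      ]
[ 0.58848336 -0.0438129   0.13      ] [ 0.5819452 -0.0328894  0.13     ]
```

View pics/crops.png

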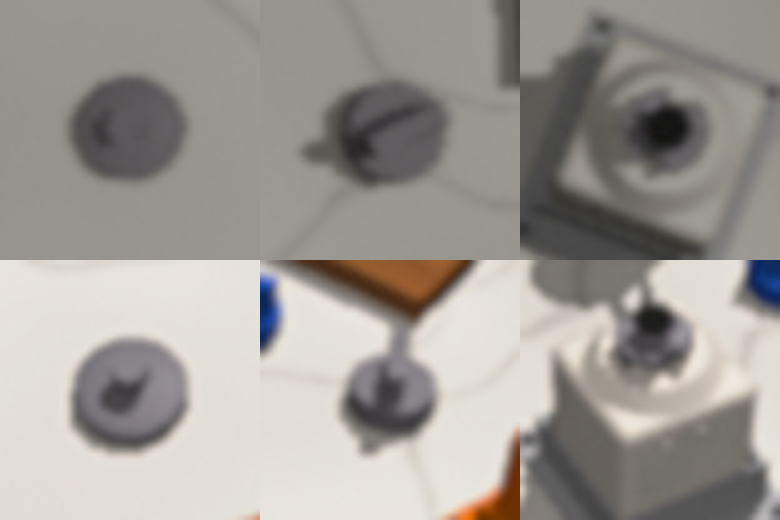

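The cap is the right-hand grey one at top (361,197) / side (325,146), because a long bar stands across it. The left one only has a small knob, so it is the jar lid. Next I'll look with the wrist camera above the cap.

servo_tool(
  commands=[
    {"offset":[0.0368,-0.0229,0]},
    {"offset":[0.0368,-0.0229,0]},
    {"offset":[0.0368,-0.0229,0]},
    {"offset":[0.0368,-0.0229,0]},
    {"offset":[0.0368,-0.0229,0]},
    {"offset":[0.0368,-0.0229,0]},
    {"offset":[0.0368,-0.0229,0]},
    {"offset":[0.0368,-0.0229,0]},
    {"offset":[0.0368,-0.0229,0]},
    {"offset":[0.0368,-0.0229,0]},
    {"offset":[0,0,0]},
    {"offset":[0,0,0]},
  ],
)

```text
schema error: expected keys offset, rot
```

```bash
python3 - <<'E'
from h import *
c=cam('wrist');save(c,'w1');pickle.dump(c,open('w1.pkl','wb'));s=monitor.sense();print(s['eef_pos'],s['ee_rot'],s['time_s'])
E
```

```text
[ 0.2456558  -0.60139232  0.24751299] [-6.83283860e-04  9.81259806e-01  1.92688141e-01 -8.22314264e-05] 0.2
```

View pics/w1.png

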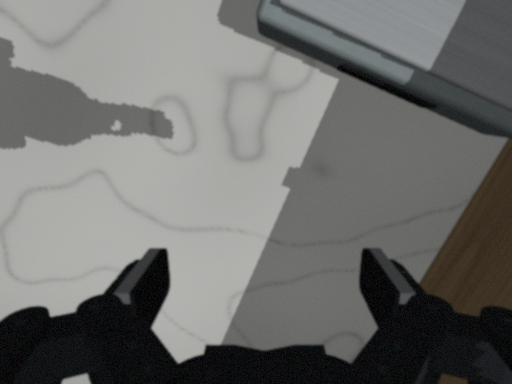

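The move was refused because every row needs "rot", so that picture only shows empty counter with the fingers at rows 250–320. I'll move again with both keys.

servo_tool(
  commands=[
    {"offset":[0.034,-0.0229,0],"rot":[0,0,0]},
    {"offset":[0.034,-0.0229,0],"rot":[0,0,0]},
    {"offset":[0.034,-0.0229,0],"rot":[0,0,0]},
    {"offset":[0.034,-0.0229,0],"rot":[0,0,0]},
    {"offset":[0.034,-0.0229,0],"rot":[0,0,0]},
    {"offset":[0.034,-0.0229,0],"rot":[0,0,0]},
    {"offset":[0.034,-0.0229,0],"rot":[0,0,0]},
    {"offset":[0.034,-0.0229,0],"rot":[0,0,0]},
    {"offset":[0.034,-0.0229,0],"rot":[0,0,0]},
    {"offset":[0.034,-0.0229,0],"rot":[0,0,0]},
    {"offset":[0,0,0],"rot":[0,0,0]},
    {"offset":[0,0,0],"rot":[0,0,0]},
  ],
)

```text
time_s: 1.7
eef_pos: [0.4737, -0.2614, 0.2482]
ee_rot: [0.0, 0.981, 0.193, -0.0]
ft_force: [-0.2, 0.6, -0.7]
opening: 0.0857
grasp_force: 0.0
```

```bash
python3 - <<'E'
from h import *
c=cam('wrist');save(c,'w2');pickle.dump(c,open('w2.pkl','wb'));s=monitor.sense();print(s['eef_pos'],s['ee_rot'],s['time_s'],s['ft_force'])
E
```

```text
[ 0.4735186  -0.26171973  0.24820333] [ 6.35386507e-05  9.81315610e-01  1.92404859e-01 -1.98170344e-04] 1.75 [-0.74038829 -0.48916789 -0.32740423]
```

View pics/w2.png

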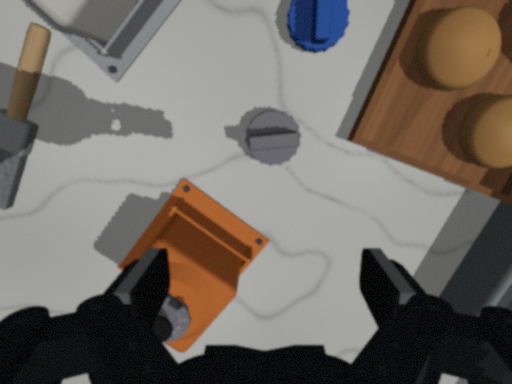

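The wrist view shows the cap at (272,136) with its bar nearly along the image's x, about 6° up to the right. The blue cap is at (318,20), and the orange tub's caddy reaches to about (185,183), well clear of the cap. Next I'll view the white tub's neck from here, to find the gaps before choosing the grasp direction.

servo_tool(
  commands=[
    {"offset":[0.034,-0.033,-0.004],"rot":[0,0,0]},
    {"offset":[0.034,-0.033,-0.004],"rot":[0,0,0]},
    {"offset":[0.034,-0.033,-0.004],"rot":[0,0,0]},
    {"offset":[0.034,-0.033,-0.004],"rot":[0,0,0]},
    {"offset":[0.034,-0.033,-0.004],"rot":[0,0,0]},
    {"offset":[0,0,0],"rot":[0,0,0]},
    {"offset":[0,0,0],"rot":[0,0,0]},
  ],
)

```text
time_s: 2.62
eef_pos: [0.5686, -0.0452, 0.268]
ee_rot: [0.0, 0.981, 0.192, -0.0]
ft_force: [-0.0, -0.3, -0.4]
opening: 0.0852
grasp_force: 0.0
```

```bash
python3 - <<'E'
from h import *
c=cam('wrist');pickle.dump(c,open('w3.pkl','wb'));s=monitor.sense();print(s['eef_pos'],s['q'],s['time_s'])
X=np.array([.585,-.038,.13]);u,v=proj(c,X);print(u,v)
u,v=int(u),int(v)
a=c['color'][max(0,v-70):v+70,max(0,u-70):u+70,::-1]
w=pickle.load(open('w2.pkl','rb'))['color'][106:166,242:302,::-1]
print(max(0,v-70),max(0,u-70),a.shape)
m=np.zeros((560,800,3),np.uint8);a=cv2.resize(a,(560,560),interpolation=cv2.INTER_CUBIC);m[:,:560]=a;m[:240,560:]=cv2.resize(w,(240,240),interpolation=cv2.INTER_CUBIC)
cv2.imwrite('pics/w3.png',m)
E
```

```text
[ 0.568526   -0.04555471  0.26803365] [-1.73872559e-01 -6.29838787e-02  1.80822901e+00 -4.48136137e-04
  1.39683343e+00  1.01101822e+00] 2.675
263.8390717326118 168.1490319854811
98 193 (140, 140, 3)
```

View pics/w3.png

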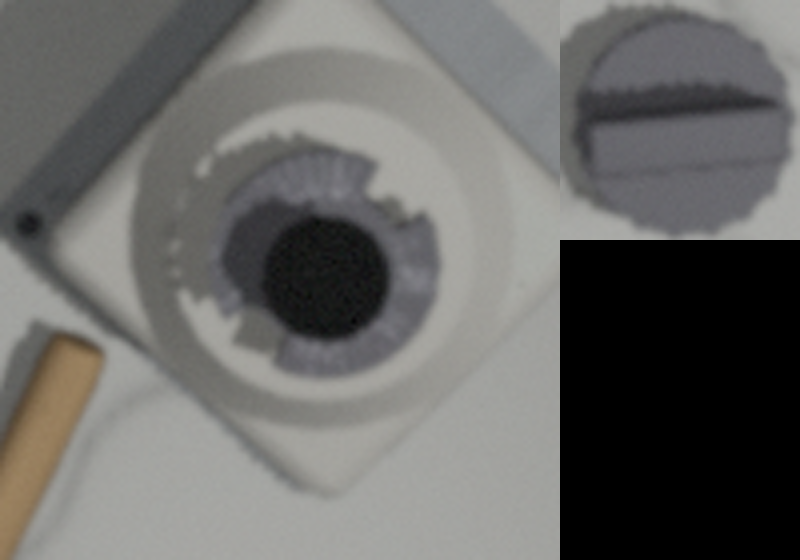

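The ring gaps show in the crop at about (402,190) and (255,337), with the ring centre at about (326,263). The gap line is therefore roughly 44° in the image, or −23° in the world. The bar is at about −62° and is level in the inset. I'll rotate 96° counter-clockwise for the grasp while still over the neck, which also gives a second view of it.

servo_tool(
  commands=[
    {"offset":[0,0,0],"rot":[0,0,-9.6]},
    {"offset":[0,0,0],"rot":[0,0,-9.6]},
    {"offset":[0,0,0],"rot":[0,0,-9.6]},
    {"offset":[0,0,0],"rot":[0,0,-9.6]},
    {"offset":[0,0,0],"rot":[0,0,-9.6]},
    {"offset":[0,0,0],"rot":[0,0,-9.6]},
    {"offset":[0,0,0],"rot":[0,0,-9.6]},
    {"offset":[0,0,0],"rot":[0,0,-9.6]},
    {"offset":[0,0,0],"rot":[0,0,-9.6]},
    {"offset":[0,0,0],"rot":[0,0,-9.6]},
    {"offset":[0,0,0],"rot":[0,0,0]},
    {"offset":[0,0,0],"rot":[0,0,0]},
  ],
)

```text
time_s: 4.18
eef_pos: [0.5687, -0.045, 0.2683]
ee_rot: [-0.0, 0.515, 0.857, -0.0]
ft_force: [-0.2, 0.2, 0.2]
opening: 0.0852
grasp_force: 0.0
```

```bash
python3 - <<'E'
from h import *
c=cam('wrist');pickle.dump(c,open('w4.pkl','wb'));s=monitor.sense();print(s['eef_pos'],s['ee_rot'],s['q'][5],s['time_s'])
C=pickle.load(open('c0.pkl','rb'));w3=pickle.load(open('w3.pkl','rb'))
L=[]
for n,k in(('w3',w3),('w4',c),('top',C['top']),('side',C['side'])):
    u,v=proj(k,np.array([.585,-.038,.144])).astype(int);r=40 if n[0]=='w' else 14
    g=k['color'].max(2)[v-r:v+r,u-r:u+r];th=45
    m=(g<th).astype(np.uint8);nn,lab,st,ce=cv2.connectedComponentsWithStats(m)
    if nn<2: print(n,'none',g.min());continue
    i=1+np.argmax(st[1:,4]);p=ce[i]+[u-r,v-r];print(n,(u,v),p.round(1),st[i],plane(k,*p,.144).round(4))
    L.append((k,*p))
for l in (L[:2],L): print(tri(*l))
# ring outer edge w3 manual points
pts=[(212,263),(440,263),(326,378),(326,148),(378,160),(425,220),(235,315),(275,362)]
P=np.array([plane(w3,193+a/4,98+b/4,.13) for a,b in pts]);print(P.round(4))
ctr=P[:4].mean(0)
for p in P[4:]:print(np.degrees(np.arctan2(*(p-ctr)[1::-1])).round(1),np.linalg.norm(p-ctr).round(4))
u,v=proj(c,np.array([.585,-.038,.13])).astype(int)
u-=60;v-=60;print(u,v)
cv2.imwrite('pics/w4.png',cv2.resize(c['color'][v:v+120,u:u+120,::-1],(480,480),interpolation=cv2.INTER_CUBIC))
E
```

```text
[ 0.56871152 -0.04483095  0.26825712] [-3.45720278e-05  5.14654361e-01  8.57397740e-01 -5.80450373e-05] -0.6622964854003996 4.225
w3 (np.int64(263), np.int64(171)) [273.5 166.9] [ 35  21  32  31 736] [ 0.5915 -0.0437  0.144 ]
w4 (np.int64(284), np.int64(193)) [287.1 202.1] [ 29  35  29  30 665] [ 0.5904 -0.0433  0.144 ]
top (np.int64(291), np.int64(163)) [293.5 162.3] [13 10  8  8 53] [ 0.5882 -0.0438  0.144 ]
side (np.int64(267), np.int64(141)) [267.2 140.9] [12 12  6  5 21] [ 0.5861 -0.0386  0.144 ]
(array([ 0.59102893, -0.04397368,  0.14120418]), [0.0, 0.0])
(array([ 0.59045702, -0.0444663 ,  0.13743488]), [0.0001, 0.0014, 0.0012, 0.0003])
[[ 0.5828 -0.0228  0.13  ]
 [ 0.6008 -0.0668  0.13  ]
 [ 0.5688 -0.0544  0.13  ]
 [ 0.6137 -0.0357  0.13  ]
 [ 0.6154 -0.0464  0.13  ]
 [ 0.6078 -0.0603  0.13  ]
 [ 0.5743 -0.0313  0.13  ]
 [ 0.568  -0.043   0.13  ]]
-3.5 0.024
-43.2 0.0224
141.7 0.0219
175.3 0.0236
223 129
```

View pics/w4.png

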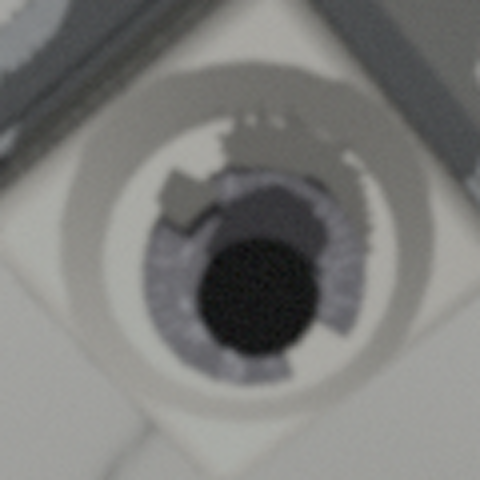

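In this view the gaps are at about (318,357) and (187,197), the ring centre at about (254,273) and the seal disc at (257,297). The gap line is −24.5° here and −22.4° in w3, so I take −23.5°. The ring measures 48 mm across at z=0.13, as it should. Now I'll go over the cap for its second view.

servo_tool(
  commands=[
    {"offset":[-0.0364,-0.0308,0.0036],"rot":[0,0,0]},
    {"offset":[-0.0364,-0.0308,0.0036],"rot":[0,0,0]},
    {"offset":[-0.0364,-0.0308,0.0036],"rot":[0,0,0]},
    {"offset":[-0.0364,-0.0308,0.0036],"rot":[0,0,0]},
    {"offset":[-0.0364,-0.0308,0.0036],"rot":[0,0,0]},
    {"offset":[0,0,0],"rot":[0,0,0]},
    {"offset":[0,0,0],"rot":[0,0,0]},
  ],
)

```text
time_s: 5.1
eef_pos: [0.5192, -0.2772, 0.2502]
ee_rot: [-0.0, 0.514, 0.858, 0.0]
ft_force: [0.2, 0.3, -0.3]
opening: 0.0856
grasp_force: 0.0
```

```bash
python3 - <<'E'
from h import *
c=cam('wrist');pickle.dump(c,open('w5.pkl','wb'));s=monitor.sense();print(s['eef_pos'],s['ee_rot'],s['time_s'])
w4=pickle.load(open('w4.pkl','rb'));print('ring w4',plane(w4,286.5,197.25,.13))
w2=pickle.load(open('w2.pkl','rb'))
u,v=proj(c,np.array([.502,-.25,.03])).astype(int);print(u,v)
u-=45;v-=45
a=cv2.resize(c['color'][v:v+90,u:u+90,::-1],(540,540),interpolation=cv2.INTER_CUBIC)
cv2.imwrite('pics/w5.png',a);print('off',u,v)
# w2 inset: bar top face corners (crop/4 + (242,106)), inset px from (560,0)
B=[(592,122),(785,105),(785,158),(597,177)]
P=np.array([plane(w2,242+(x-560)/4,106+y/4,.048) for x,y in B]);print(P.round(4),P.mean(0))
E
```

```text
[ 0.51941727 -0.27668378  0.25035173] [-5.62094544e-05  5.13420138e-01  8.58137356e-01  1.92810113e-04] 5.15
ring w4 [ 0.59090336 -0.04317817  0.13      ]
260 138
off 215 93
[[ 0.5028 -0.2336  0.048 ]
 [ 0.525  -0.2768  0.048 ]
 [ 0.5129 -0.2822  0.048 ]
 [ 0.4904 -0.2399  0.048 ]] [ 0.50779264 -0.25812677  0.048     ]
```

View pics/w5.png

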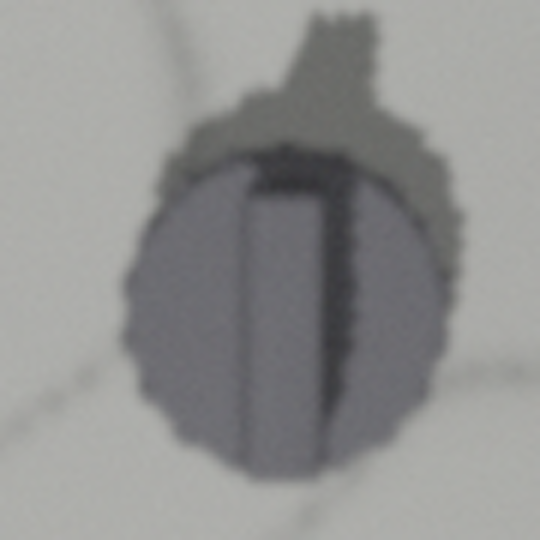

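The bar's top face spans x 245–324 and y 192–470 in the crop, so its centre is about pixel (262.3,148.2), and it lies parallel to the tool's x axis.

```bash
python3 - <<'E'
from h import *
c=pickle.load(open('w5.pkl','rb'));w2=pickle.load(open('w2.pkl','rb'));C=pickle.load(open('c0.pkl','rb'))
X,r=tri((c,262.3,148.2),(w2,274.4,141.1));print('bar top tri',X,r,'plane',plane(c,262.3,148.2,.048))
for q in((245,192),(324,192),(324,470),(245,470)):print(plane(c,215+q[0]/6,93+q[1]/6,.048).round(4))
s=monitor.sense();q=s['ee_rot'];from scipy.spatial.transform import Rotation as R
M=R.from_quat(q[[1,2,3,0]]).as_matrix();d=np.array([X[0],X[1],0.036])-s['eef_pos'];print('tool delta',M.T@d,'xdir',np.degrees(np.arctan2(M[1,0],M[0,0])))
print(proj(C['top'],np.array([X[0],X[1],.048])),proj(C['side'],np.array([X[0],X[1],.048])))
E
```

```text
bar top tri [ 0.5074485  -0.25774785  0.0410105 ] [0.0009, 0.0009] plane [ 0.50729109 -0.25597211  0.048     ]
[ 0.4907 -0.2385  0.048 ]
[ 0.5023 -0.2323  0.048 ]
[ 0.5248 -0.274   0.048 ]
[ 0.5127 -0.2804  0.048 ]
tool delta [ 0.02228148 -0.00165218  0.21435786] xdir 118.21617466082665
[364.16095221 195.722521  ] [326.23238231 137.31081148]
```

Triangulation puts the bar top at z≈0.041, against 0.048 nominal, and xy agrees with the plane cast within 2 mm. The cast size of 47 x 13.5 mm fits the bar. To clear the shell top at 0.020, I'll put the TCP at z=0.041, which leaves the tips at 0.024.

servo_tool(
  commands=[
    {"offset":[0.023,-0.0012,0.02],"rot":[0,0,0]},
    {"offset":[0,0,0.03],"rot":[0,0,0]},
    {"offset":[0,0,0.03],"rot":[0,0,0]},
    {"offset":[0,0,0.03],"rot":[0,0,0]},
    {"offset":[0,0,0.03],"rot":[0,0,0]},
    {"offset":[0,0,0.03],"rot":[0,0,0]},
    {"offset":[0,0,0.02],"rot":[0,0,0]},
    {"offset":[0,0,0.01],"rot":[0,0,0]},
    {"offset":[0,0,0.009],"rot":[0,0,0]},
    {"offset":[0,0,0],"rot":[0,0,0]},
  ],
  fingers=0.04,
)

```text
time_s: 6.4
eef_pos: [0.5074, -0.2576, 0.0413]
ee_rot: [-0.0, 0.513, 0.858, 0.0]
ft_force: [-0.3, -0.1, 0.3]
opening: 0.04
grasp_force: 0.0
```

servo_tool(
  commands=[
    {"offset":[0,0,0],"rot":[0,0,0]},
    {"offset":[0,0,0],"rot":[0,0,0]},
    {"offset":[0,0,0],"rot":[0,0,0]},
    {"offset":[0,0,0],"rot":[0,0,0]},
    {"offset":[0,0,0],"rot":[0,0,0]},
    {"offset":[0,0,0],"rot":[0,0,0]},
  ],
  fingers=0.0,
)

```text
time_s: 7.15
eef_pos: [0.5081, -0.2582, 0.0424]
ee_rot: [0.001, 0.513, 0.858, -0.0]
ft_force: [0.7, -0.1, 5.9]
opening: 0.0129
grasp_force: 61.1
```

```bash
python3 - <<'E'
from h import *
c=cam('wrist');pickle.dump(c,open('w6.pkl','wb'));s=monitor.sense();print(s['eef_pos'],s['ee_rot'],s['ft_force'],s['opening'],s['grasp_force'],s['time_s'])
E
```

```text
[ 0.50809855 -0.258176    0.0424626 ] [ 1.00240241e-03  5.13411551e-01  8.58141929e-01 -6.81318980e-05] [ 0.1709232  -0.48077923  5.23976494] 0.012471718553974512 61.09179139137268 7.2
```

Grasped, with a 5 N tip touch on the shell: the TCP is 42.4 mm above the rim. I'll lift, turn 38.4° counter-clockwise to the gap line, and carry it over the neck.

servo_tool(
  commands=[
    {"offset":[0,0,-0.02],"rot":[0,0,0]},
    {"offset":[0,0,-0.036],"rot":[0,0,-7.0]},
    {"offset":[0,0,-0.04],"rot":[0,0,-7.9]},
    {"offset":[0,0,-0.04],"rot":[0,0,-7.9]},
    {"offset":[0,0,-0.036],"rot":[0,0,-7.9]},
    {"offset":[0,0,0],"rot":[0,0,-7.7]},
    {"offset":[0.001,0.0298,0],"rot":[0,0,0]},
    {"offset":[0.0014,0.036,0],"rot":[0,0,0]},
    {"offset":[0.0014,0.036,0],"rot":[0,0,0]},
    {"offset":[0.0014,0.036,0],"rot":[0,0,0]},
    {"offset":[0.0014,0.036,0],"rot":[0,0,0]},
    {"offset":[0.0012,0.032,0],"rot":[0,0,0]},
    {"offset":[0.001,0.024,0],"rot":[0,0,0]},
    {"offset":[0,0,0],"rot":[0,0,0]},
    {"offset":[0,0,0],"rot":[0,0,0]},
  ],
)

```text
time_s: 9.07
eef_pos: [0.5901, -0.0436, 0.2135]
ee_rot: [-0.0, 0.203, 0.979, -0.0]
ft_force: [-0.4, 0.6, -1.4]
opening: 0.013
grasp_force: 60.3
```

```bash
python3 - <<'E'
from h import *
c=cam('wrist');pickle.dump(c,open('w7.pkl','wb'));s=monitor.sense();print(s['eef_pos'],s['ee_rot'],s['ft_force'],s['opening'],s['grasp_force'],s['time_s'])
p=s['eef_pos'];print(proj(c,p+[0,0,-.0424]),proj(c,p+[0,0,-.0224]),proj(c,np.array([.5912,-.0438,.13])))
cv2.imwrite('pics/w7.png',cv2.resize(c['color'][130:384,100:420,::-1],(800,600),interpolation=cv2.INTER_CUBIC))
E
```

```text
[ 0.59004398 -0.04384323  0.21344365] [-1.21631463e-04  2.02931957e-01  9.79192819e-01 -1.68753979e-04] [ 0.64977475 -0.31739321 -0.15137569] 0.013069455576034457 60.3093945980072 9.125
[262.04518546 230.0150225 ] [261.81886951 245.31957083] [263.11188358 208.35592156]
```

View pics/w7.png

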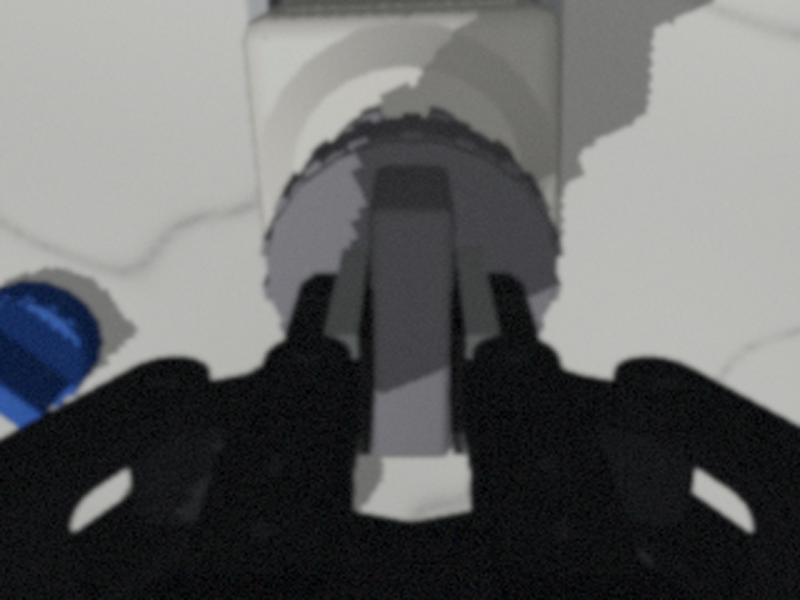

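The bar is held upright and central between the pads. Its top face runs from crop row 210 to 455 at column ~412, and the shell's far edge is near row 140. I'll compute the cap's offset in the tool.

```bash
python3 - <<'E'
from h import *
c=pickle.load(open('w7.pkl','rb'));p=np.array([.59004,-.04384,.21344])
ang=2*np.arctan2(.97919,.20293);tx=np.array([np.cos(ang),np.sin(ang)]);ty=np.array([tx[1],-tx[0]])
def f(x,y,h):
    d=(plane(c,100+x/2.5,130+y/2.362,p[2]-.0424+h)-p)[:2];return [round(float(d@t)*1000,1) for t in(tx,ty)]
print('bar far',f(414,210,.048),'near',f(412,455,.048))
print('shell far',f(410,140,.02),'left',f(268,245,.02),'right',f(558,245,.02))
d=np.array([.5912,-.0438])-p[:2];print('to neck',d@tx*1000,d@ty*1000)
E
```

```text
bar far [24.8, 1.7] near [-24.2, 1.5]
shell far [29.4, 1.1] left [6.3, -27.3] right [6.4, 30.7]
to neck -1.0485637722729724 0.49770876572201556
```

The pads centre the bar in y, so the 1.6 mm y offset is camera bias. With that corrected, the neck is at about (0.590,−0.0435), within 1 mm of the TCP. I'll descend, slowly near the ring.

servo_tool(
  commands=[
    {"offset":[0,0,0.015],"rot":[0,0,0]},
    {"offset":[0,0,0.012],"rot":[0,0,0]},
    {"offset":[0,0,0.006],"rot":[0,0,0]},
    {"offset":[0,0,0.003],"rot":[0,0,0]},
    {"offset":[0,0,0.001],"rot":[0,0,0]},
    {"offset":[0,0,0.001],"rot":[0,0,0]},
    {"offset":[0,0,0.001],"rot":[0,0,0]},
    {"offset":[0,0,0.001],"rot":[0,0,0]},
    {"offset":[0,0,0],"rot":[0,0,0]},
  ],
)

```text
time_s: 10.25
eef_pos: [0.5904, -0.0432, 0.1733]
ee_rot: [-0.0, 0.203, 0.979, -0.0]
ft_force: [-0.1, 0.2, -0.7]
opening: 0.013
grasp_force: 60.3
```

servo_tool(
  commands=[
    {"offset":[0,0,0.001],"rot":[0,0,0]},
    {"offset":[0,0,0],"rot":[0,0,0]},
  ],
)

```text
time_s: 10.5
eef_pos: [0.5905, -0.0432, 0.1723]
ee_rot: [0.0, 0.203, 0.979, -0.0]
ft_force: [-0.1, 0.0, -0.5]
opening: 0.0129
grasp_force: 60.3
```

servo_tool(
  commands=[
    {"offset":[0,0,0.001],"rot":[0,0,0]},
    {"offset":[0,0,0],"rot":[0,0,0]},
  ],
)

```text
time_s: 10.75
eef_pos: [0.5904, -0.0433, 0.1712]
ee_rot: [-0.0, 0.203, 0.979, -0.0]
ft_force: [0.6, -0.8, -1.8]
opening: 0.013
grasp_force: 60.3
```

servo_tool(
  commands=[
    {"offset":[0,0,0.001],"rot":[0,0,0]},
    {"offset":[0,0,0],"rot":[0,0,0]},
  ],
)

```text
time_s: 11.0
eef_pos: [0.5905, -0.0433, 0.1705]
ee_rot: [0.0, 0.203, 0.979, -0.0]
ft_force: [-0.3, -1.3, 1.1]
opening: 0.0131
grasp_force: 60.5
```

servo_tool(
  commands=[
    {"offset":[0,0,0.001],"rot":[0,0,0]},
    {"offset":[0,0,0],"rot":[0,0,0]},
  ],
)

```text
time_s: 11.25
eef_pos: [0.5905, -0.0433, 0.1697]
ee_rot: [0.0, 0.203, 0.979, -0.0]
ft_force: [-2.4, -2.1, 3.4]
opening: 0.0132
grasp_force: 60.8
```

servo_tool(
  commands=[
    {"offset":[0,0,0.001],"rot":[0,0,0]},
    {"offset":[0,0,0],"rot":[0,0,0]},
  ],
)

```text
time_s: 11.5
eef_pos: [0.5905, -0.0433, 0.1687]
ee_rot: [0.0, 0.203, 0.979, -0.0]
ft_force: [-1.5, -1.6, 4.5]
opening: 0.013
grasp_force: 61.0
```

servo_tool(
  commands=[
    {"offset":[0,0,0.001],"rot":[0,0,0]},
    {"offset":[0,0,0],"rot":[0,0,0]},
  ],
)

```text
time_s: 11.75
eef_pos: [0.5906, -0.0433, 0.1677]
ee_rot: [0.0, 0.203, 0.979, -0.0]
ft_force: [-3.4, -1.0, 5.4]
opening: 0.0127
grasp_force: 61.2
```

The force rises about 1 N/mm from first touch at TCP z≈0.1704, so this is the seal and the lugs have dropped into the gaps. I'll ease 0.4 mm against the side force and press on.

servo_tool(
  commands=[
    {"offset":[0.0004,0,0.001],"rot":[0,0,0]},
    {"offset":[0,0,0.001],"rot":[0,0,0]},
    {"offset":[0,0,0],"rot":[0,0,0]},
  ],
)

```text
time_s: 12.12
eef_pos: [0.5905, -0.0433, 0.1662]
ee_rot: [0.001, 0.203, 0.979, -0.0]
ft_force: [-2.5, -1.7, 5.5]
opening: 0.0128
grasp_force: 61.4
```

servo_tool(
  commands=[
    {"offset":[0,0,0.001],"rot":[0,0,0]},
    {"offset":[0,0,0.001],"rot":[0,0,0]},
    {"offset":[0,0,0],"rot":[0,0,0]},
  ],
)

```text
time_s: 12.5
eef_pos: [0.5905, -0.0433, 0.1646]
ee_rot: [0.001, 0.203, 0.979, -0.0]
ft_force: [-3.3, -1.3, 7.8]
opening: 0.0129
grasp_force: 61.6
```

servo_tool(
  commands=[
    {"offset":[0,0,0.001],"rot":[0,0,0]},
    {"offset":[0,0,0.001],"rot":[0,0,0]},
    {"offset":[0,0,0],"rot":[0,0,0]},
  ],
)

```text
time_s: 12.88
eef_pos: [0.5905, -0.0433, 0.163]
ee_rot: [0.001, 0.203, 0.979, -0.0]
ft_force: [-5.0, -2.0, 9.6]
opening: 0.0128
grasp_force: 61.8
```

```bash
python3 - <<'E'
from h import *
s=monitor.sense();print(s['eef_pos'],s['ft_force'],s['ft_torque'])
E
```

```text
[ 0.59053311 -0.04330775  0.16296625] [-5.02354486 -1.95736123  9.60059829] [-0.29249028  0.75697885 -0.00421585]
```

servo_tool(
  commands=[
    {"offset":[0.0008,0,0.001],"rot":[0,0,0]},
    {"offset":[0,0,0.001],"rot":[0,0,0]},
    {"offset":[0,0,0],"rot":[0,0,0]},
    {"offset":[0,0,0],"rot":[0,0,0]},
  ],
)

```text
time_s: 13.38
eef_pos: [0.5905, -0.0433, 0.1618]
ee_rot: [0.002, 0.203, 0.979, -0.0]
ft_force: [-3.1, -1.9, 10.6]
opening: 0.013
grasp_force: 62.0
```

```bash
python3 - <<'E'
from h import *
s=monitor.sense();print(s['eef_pos'],s['ft_force'],s['ft_torque'])
E
```

```text
[ 0.59047304 -0.04327176  0.16175353] [-3.13168342 -1.93855358 10.58702028] [-0.43111769  0.70640212 -0.03243344]
```

servo_tool(
  commands=[
    {"offset":[0,0,0.001],"rot":[0,0,0]},
    {"offset":[0,0,0.0005],"rot":[0,0,0]},
    {"offset":[0,0,0],"rot":[0,0,0]},
  ],
)

```text
time_s: 13.75
eef_pos: [0.5905, -0.0433, 0.1606]
ee_rot: [0.002, 0.203, 0.979, -0.0]
ft_force: [-4.8, -2.1, 13.2]
opening: 0.013
grasp_force: 62.2
```

servo_tool(
  commands=[
    {"offset":[0,0,0],"rot":[0,0,3]},
    {"offset":[0,0,0],"rot":[0,0,3]},
    {"offset":[0,0,0],"rot":[0,0,3]},
    {"offset":[0,0,0],"rot":[0,0,0]},
  ],
)

```text
time_s: 14.25
eef_pos: [0.5914, -0.0433, 0.161]
ee_rot: [0.003, 0.279, 0.96, 0.0]
ft_force: [-1.3, -2.1, 12.2]
opening: 0.0128
grasp_force: 62.1
```

```bash
python3 - <<'E'
from h import *
s=monitor.sense();print(s['eef_pos'],s['ft_force'],s['ft_torque'],s['ee_rot'])
E
```

```text
[ 0.59140578 -0.04328133  0.16103503] [-1.29287641 -2.10817598 12.17782131] [-0.33118127  0.36625774 -0.08711705] [2.91926411e-03 2.78963071e-01 9.60297383e-01 1.37247726e-04]
```

The cap turns freely at a torque of 0.09 N m with the rim about 11.4 mm down. I'll carry on clockwise.

servo_tool(
  commands=[
    {"offset":[0,0,0],"rot":[0,0,4]},
    {"offset":[0,0,0],"rot":[0,0,4]},
    {"offset":[0,0,0],"rot":[0,0,4]},
    {"offset":[0,0,0],"rot":[0,0,4]},
    {"offset":[0,0,0],"rot":[0,0,4]},
    {"offset":[0,0,0],"rot":[0,0,0]},
  ],
)

```text
time_s: 15.0
eef_pos: [0.592, -0.044, 0.1614]
ee_rot: [0.004, 0.442, 0.897, 0.0]
ft_force: [-0.1, -4.0, 11.5]
opening: 0.0128
grasp_force: 62.1
```

```bash
python3 - <<'E'
from h import *
s=monitor.sense();print(s['eef_pos'],s['ft_force'],s['ft_torque'],s['ee_rot'])
E
```

```text
[ 0.5920195  -0.04395481  0.16142451] [-0.06417019 -4.04618602 11.47414574] [-0.68900098  0.17998923 -0.09529215] [3.96197401e-03 4.41562493e-01 8.97221671e-01 3.74718552e-04]
```

servo_tool(
  commands=[
    {"offset":[0,0,0.0004],"rot":[0,0,4]},
    {"offset":[0,0,0],"rot":[0,0,4]},
    {"offset":[0,0,0],"rot":[0,0,4]},
    {"offset":[0,0,0],"rot":[0,0,4]},
    {"offset":[0,0,0],"rot":[0,0,0]},
  ],
)

```text
time_s: 15.62
eef_pos: [0.5919, -0.0441, 0.1611]
ee_rot: [0.004, 0.562, 0.827, 0.001]
ft_force: [-0.3, -4.9, 11.8]
opening: 0.0131
grasp_force: 62.2
```

```bash
cat > s.py <<'E'
from h import *
s=monitor.sense();q=s['ee_rot'];print(s['eef_pos'].round(4),s['ft_force'].round(1),s['ft_torque'].round(2),np.degrees(2*np.arctan2(q[2],q[1])).round(1),s['time_s'])
E
python3 s.py
```

```text
[ 0.5919 -0.0441  0.1611] [-0.3 -4.9 11.8] [-0.8   0.22  0.  ] 111.6 15.625
```

servo_tool(
  commands=[
    {"offset":[0,0,0],"rot":[0,0,3]},
    {"offset":[0,0,0],"rot":[0,0,3]},
    {"offset":[0,0,0],"rot":[0,0,0]},
  ],
)

```text
time_s: 16.0
eef_pos: [0.5919, -0.0442, 0.1611]
ee_rot: [0.004, 0.605, 0.797, 0.001]
ft_force: [-1.2, -5.7, 12.7]
opening: 0.0128
grasp_force: 62.2
```

```bash
python3 s.py
```

```text
[ 0.5919 -0.0442  0.1611] [-1.2 -5.7 12.7] [-0.86  0.27 -0.08] 105.6 16.0
```

servo_tool(
  commands=[
    {"offset":[0,0,0],"rot":[0,0,2]},
    {"offset":[0,0,0],"rot":[0,0,2]},
    {"offset":[0,0,0],"rot":[0,0,0]},
  ],
)

```text
time_s: 16.38
eef_pos: [0.5911, -0.0441, 0.161]
ee_rot: [0.003, 0.632, 0.775, 0.0]
ft_force: [-2.5, -4.3, 13.9]
opening: 0.0131
grasp_force: 62.4
```

```bash
python3 s.py
```

```text
[ 0.5911 -0.0441  0.161 ] [-2.5 -4.3 13.9] [-0.83  0.72  0.15] 101.6 16.375
```

servo_tool(
  commands=[
    {"offset":[0,0,0],"rot":[0,0,2]},
    {"offset":[0,0,0],"rot":[0,0,0]},
  ],
)

```text
time_s: 16.62
eef_pos: [0.5906, -0.0441, 0.1609]
ee_rot: [0.002, 0.645, 0.764, -0.0]
ft_force: [-6.3, -4.7, 14.0]
opening: 0.0128
grasp_force: 62.6
```

```bash
python3 s.py
```

```text
[ 0.5906 -0.0441  0.1609] [-6.3 -4.7 14. ] [-0.83  1.15  0.16] 99.7 16.625
```

Turned 57°, with the torque rising to 0.16 N m: this is the stop. I'll ease back 1° and let the cap rise.

servo_tool(
  commands=[
    {"offset":[0,0,0],"rot":[0,0,-1]},
    {"offset":[0,0,-0.001],"rot":[0,0,0]},
    {"offset":[0,0,-0.001],"rot":[0,0,0]},
    {"offset":[0,0,-0.001],"rot":[0,0,0]},
    {"offset":[0,0,-0.001],"rot":[0,0,0]},
    {"offset":[0,0,0],"rot":[0,0,0]},
  ],
)

```text
time_s: 17.38
eef_pos: [0.5905, -0.044, 0.1633]
ee_rot: [0.002, 0.639, 0.77, -0.0]
ft_force: [-1.9, -5.0, 8.8]
opening: 0.0128
grasp_force: 61.6
```

```bash
python3 s.py
```

```text
[ 0.5905 -0.044   0.1633] [-1.9 -5.   8.8] [-0.83  0.37  0.1 ] 100.6 17.375
```

servo_tool(
  commands=[
    {"offset":[0,0,-0.0007],"rot":[0,0,0]},
    {"offset":[0,0,-0.0007],"rot":[0,0,0]},
    {"offset":[0,0,0],"rot":[0,0,0]},
  ],
)

```text
time_s: 17.75
eef_pos: [0.5905, -0.0439, 0.1644]
ee_rot: [0.002, 0.639, 0.77, -0.0]
ft_force: [-0.5, -5.2, 7.4]
opening: 0.0127
grasp_force: 61.5
```

```bash
python3 s.py
```

```text
[ 0.5905 -0.0439  0.1644] [-0.5 -5.2  7.4] [-0.8   0.28  0.09] 100.6 17.75
```

servo_tool(
  commands=[
    {"offset":[0,0,-0.0007],"rot":[0,0,0]},
    {"offset":[0,0,-0.0007],"rot":[0,0,0]},
    {"offset":[0,0,0],"rot":[0,0,0]},
  ],
)

```text
time_s: 18.12
eef_pos: [0.5904, -0.0438, 0.1649]
ee_rot: [0.002, 0.639, 0.77, 0.0]
ft_force: [0.7, -6.3, 4.2]
opening: 0.013
grasp_force: 61.0
```

servo_tool(
  commands=[
    {"offset":[0,0,-0.0007],"rot":[0,0,0]},
    {"offset":[0,0,-0.0007],"rot":[0,0,0]},
    {"offset":[0,0,0],"rot":[0,0,0]},
  ],
)

```text
time_s: 18.5
eef_pos: [0.5904, -0.0439, 0.165]
ee_rot: [0.002, 0.639, 0.77, 0.0]
ft_force: [3.2, -6.7, -1.3]
opening: 0.0125
grasp_force: 60.2
```

```bash
python3 s.py
```

```text
[ 0.5904 -0.0439  0.165 ] [ 3.2 -6.7 -1.3] [-0.99 -0.62  0.06] 100.6 18.5
```

Raising the tool now unloads the force at a fixed z=0.165, about −7.4 mm, so the lugs are held in the notches and the cap is locked. I'll release and retreat.

servo_tool(
  commands=[
    {"offset":[0,0,0],"rot":[0,0,0]},
    {"offset":[0,0,0],"rot":[0,0,0]},
    {"offset":[0,0,0],"rot":[0,0,0]},
    {"offset":[0,0,0],"rot":[0,0,0]},
    {"offset":[0,0,-0.005],"rot":[0,0,0]},
    {"offset":[0,0,-0.02],"rot":[0,0,0]},
    {"offset":[0,0,-0.04],"rot":[0,0,0]},
    {"offset":[0,0,-0.04],"rot":[0,0,0]},
    {"offset":[0,0,0],"rot":[0,0,0]},
    {"offset":[0,0,0],"rot":[0,0,0]},
  ],
  fingers=0.045,
)

```text
time_s: 19.75
eef_pos: [0.5894, -0.0427, 0.2715]
ee_rot: [0.0, 0.639, 0.77, 0.0]
ft_force: [-0.2, 0.6, -1.6]
opening: 0.0451
grasp_force: 0.0
```

```bash
python3 s.py; python3 - <<'E'
from h import *
c=cam('wrist');s=cam('side')
u,v=proj(c,np.array([.5905,-.0438,.15])).astype(int);print(u,v)
u2,v2=proj(s,np.array([.5905,-.0438,.13])).astype(int)
a=cv2.resize(c['color'][max(0,v-70):max(0,v-70)+140,u-70:u+70,::-1],(400,400),interpolation=cv2.INTER_CUBIC)
b=cv2.resize(s['color'][v2-35:v2+35,u2-35:u2+35,::-1],(400,400),interpolation=cv2.INTER_CUBIC)
cv2.imwrite('pics/end.png',cv2.hconcat([a,b]))
E
```

```text
[ 0.5894 -0.0427  0.2715] [-0.2  0.6 -1.6] [ 0.05 -0.06  0.05] 100.6 19.75
263 194
```

View pics/end.png

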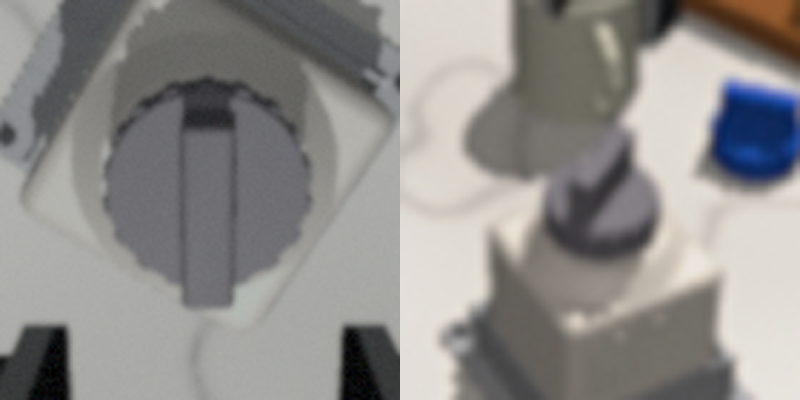

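The cap sits level on the neck (bar centre at about (208,215) in the left crop), close to the shoulder in the side view, with the gripper clear. I'm handing in.

```bash
python3 -c "
from bench import job
print(job.finish_job())"
```

```text
the job is handed in; nothing more can be done
None
```

The cap is on the white tub, pressed down, turned about 57° clockwise to the stop, sprung up (rim about 7.4 mm below the ring's top) and released; I handed the job in at about 20 s, and no verdict came back.

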